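Close the specimen carton and hold the ball tray in focus

TASK

One bearing ball has been taken out for a wear check: close the carton it came from against dust, folding both side dust flaps down flat first and then the big top flap over them. Then pick up the sample tray by its blue grip, keep it level so that the ball never leaves its pocket, and bring the ball into view of the tilted digital microscope, straight in front of the lens and 90 mm from it, without knocking the microscope or shifting the jar, slide box and dish. Finish while still holding the tray there, level and still in the air: do not put it down or let go.

Things in the scene. Friction and masses are not known exactly. Their poses are not given: they have to be found in the camera images.
- carton: Brown corrugated cardboard specimen carton, fixed to the bench (heavy): 140 (x) x 170 (y) x 90 mm tall, walls 3 mm, open top, grey foam with two spare balls inside. Origin: centre of its underside; z up. Three flaps hang on its rim: two dust flaps on the +y and -y sides and a top flap on the -x side (the side towards the robot). All creases are stiff: a flap stays at whatever angle it is left.
- flap_left (a joint): Angle of the dust flap on the carton's +y side (pale card, 62 mm from crease to free edge, 128 mm long along carton x, 3 mm thick). 0 = folded in, level; 1.57 = standing upright; more = leaning outwards, away from the carton's middle. Starts 1.3 to 1.95. Crease along carton x at y +83.5 mm, 86 mm above the carton's underside. Turning it takes about 0.02 N m.
- flap_right (a joint): The same for the dust flap on the carton's -y side: 0 = folded in, level; 1.57 = upright; more = leaning outwards. Crease along carton x at y -83.5 mm, 86 mm above the underside.
- flap_top (a joint): Angle of the big top flap (143 mm from crease to free edge, 170 mm wide, 3 mm thick, with a 19 mm lip at the free edge that comes down outside the front wall). 0 = closed, lying level on the carton; 1.57 = upright; more = leaning towards the robot. Starts 1.7 to 2.0. Crease along carton y at carton x -70 mm, 90 mm above the underside. Turning it takes about 0.06 to 0.11 N m.
- tray: Loose white plastic sample tray, 130 (x) x 90 (y) mm, floor 4 mm thick, edge lip 9 mm tall over all, 0.11 to 0.23 kg. Origin: centre of its underside; z up. At x -35 mm stands a blue upright grip plate: 12 mm thick (y), 50 mm long (x), from the floor up to 60 mm above the tray's underside. At x +35 mm lies the ball pocket: a blue ring standing 3 mm above the floor, inside diameter 26 mm, outside 36 mm.
- grip (a point): Point in the middle of the tray's grip plate, 42 mm above the tray's underside, 18 mm below the plate's top edge; grasp it across its 12 mm thickness (tray y). Axes as the tray's.
- pocket (a point): Where the centre of the ball lies when it sits in the middle of the pocket: tray x +35 mm, 16.7 mm above the tray's underside. Axes as the tray's.
- ball_center (a point): Centre of the loose steel ball, 25.4 mm in diameter, 0.05 to 0.09 kg. It can roll some 5 mm about inside the pocket and rolls out over the 3 mm rim if the tray tips by about 40 degrees.
- microscope: Tilted digital microscope on a pillar stand, fixed: white base plate 160 x 130 x 16 mm (x +100 to +260 mm), pillar 18 mm thick, 312 mm tall at x +230 mm; head a white and black tube, 40 to 54 mm thick, 138 mm long, looking to -x and 40 degrees below level; lit white ring round a dark lens at its lower end. Open air in front of the lens. Origin: on the bench plumb below the focus point; z up.
- lens (a point): Centre of the lens face, microscope x +69 mm, 198 mm above the bench.
- focus (a point): The point in focus: on the axis of the tube, 90 mm from the lens face; 140 mm above the bench, right above the microscope's origin.
- jar: Bystander: amber glass jar with white lid, 48 mm diameter, 68 mm tall. Origin under its centre.
- slide_box: Bystander: green plastic slide box, 52 x 82 x 32 mm. Origin under its centre.
- dish: Bystander: clear plastic dish, 72 mm diameter, 16 mm tall. Origin under its centre.
There are look-alikes about, which are no part of the job. There is more than one size of the carton; the one meant has the size given above. Of the things that look like the tray, the larger one is meant.

How it is judged:
By the outcome, as a careful person would: the job done as asked, in the order asked, and still so for the second after the job is handed in, while the arm keeps its last pose, push and grip.
It also fails if it takes over 61 s, if anything falls off the work surface, if the arm or the gripper's body presses on something with over 40 N, if the wrist force passes 120 N, or if a joint passes its speed limit or range.

ROBOT

A 7-joint arm with a two-finger parallel gripper is mounted at the origin on the work surface. World frame = base frame: x ahead of the robot, y to its left, z up, the work surface at z = 0. Lengths are in m, angles in rad, forces in N, time in s.
With the tool pointing down it reaches from about 0.4 to 0.85 m from the base axis. Payload 4.4 kg.
Tool frame: the origin (TCP) lies at the very end of the fingers, on their centre line; the grasp point (between the pads) lies 19 mm behind it (ctrl.grip_point_offset is the z of the grasp point in the tool frame, in m); z points along the fingers, x is the direction in which the jaws open and shut, and the axes are right-handed (so a half turn about z gives the same grasp; the last joint's range is limited). The gripper opens to 94 mm and grips with 3 to 60 N. Pads are 16 mm wide; open, the fingers measure 119 mm over their backs; the gripper's body (75 mm by 177 mm) begins 78 mm behind the grasp point.
Start: joints at [-1.311, 0.628, 0.038, 1.517, -0.027, 0.996, -0.02], TCP at [0.208, 0.616, 0.205] pointing down, gripper open.
Joint ranges: [-3.06, 3.06], [-0.37, 2.12], [-1.25, 1.32], [0.18, 2.47], [-1.1, 4.24], [0.23, 1.98], [-2.94, 2.94]. Speed limits (rad/s): [2.57, 2.57, 3.14, 3.14, 3.14, 3.14, 3.14].

INTERFACE

Orientations are given as a unit quaternion [x, y, z, w].
In Python, from bench import ctrl, capture, job gives the robot as it stands.
- The arm moves only by the tool arm_command, never from a script. Its argument "commands" is a list of rows, each a list of 2 entries, a list of its own where there are three numbers: the shift along the tool's x, y, z in mm, then the turn about the tool's z in degrees. A call has 1 to 5 rows; each row is the pose to reach, as a shift and turn from the pose commanded when the call began, along the tool's axes at that moment; what a row does not reach only later rows make up. A row lasts 1/8 s, in which the tool goes at most 62.5 mm and 10.7 degrees, less where a joint would pass 70% of its speed; a pose out of reach is approached as far as the arm can. A call with a gripper value outside its range is refused whole. "jaw" is the closure, from -1 (fully open) to 1 (shut), so that 0 is half open, set as the call begins (left out, the last holds). The fingers move at their own pace and stop on an object; the grip force is fixed at half the most. Time passes only in rows, so rows that repeat a pose let the fingers close. It gives the time, the measured TCP pose, the force and the opening at its end, in the units of the state.
- ctrl.observe(): the state, without advancing time (a new reading comes with each control period).
- capture(name): name is "scene" or "top"; returns a dict with "frame" (384x512x3 uint8, blue, green, red), "K" (3x3 intrinsics, pixels), "dist" ([k1, k2, p1, p2, k3] as OpenCV has them; the pictures are not rectified), "rvec" (rotation vector, rad) and "tvec" (3), from world to camera coordinates, as OpenCV has them. Camera axes: x right, y down, z forward; pixel columns grow to the right and rows downward; lengths in m; the calibration is good to about 2 mm. A picture is of the moment at which its call begins. There is no depth.
- job.sign_off(): hands the job in, once; it reports no verdict.
The state is a dict: "time_s": time; "joints": joint angles; "joint_velocities": joint speeds; "effort": joint torques, N m; "tool_pos": TCP position; "tcp_rot": TCP orientation; "contact_force": force on the tool from outside, world axes, zero at the start; "wrist_torque": the same for the moment, N m; "finger_gap": finger opening in m.
Only numpy, scipy, OpenCV 4.12 (cv2) and the standard library are available. Lean on these libraries where they do the work, as an engineer would, in place of code of your own. Each camera call takes 0.05 s, during which the arm holds its last target. There are 200 camera calls.

## Working session

There is one attempt and no reset: what is moved stays moved. The work goes in short steps, Python scripts to look and compute and a tool call to move; the robot and the scene stay as the last step left them, time stands still between calls to the robot, and variables do not carry over. Pictures are saved under pics/ and viewed, about 8 in all and at most 12, crops included, and the job is handed in when it is done.

Besides the shell and the picture viewer there is one more tool, called after ">>>" as a command line: name --argument value ..., lists and objects as JSON in quotes. arm_command: Moves the arm, as the interface text tells. Its arguments: {"type":"object","properties":{"commands":{"type":"array"},"jaw":{"type":"number"}},"required":["commands"]}

```bash
ls; mkdir -p pics; cat > h.py <<'E'
import numpy as np, cv2
from bench import ctrl, capture, job
from scipy.spatial.transform import Rotation as R
def cam(n):
    c=capture(n); c['R']=cv2.Rodrigues(np.array(c['rvec'],float))[0]; c['t']=np.array(c['tvec'],float).ravel()
    c['K']=np.array(c['K'],float); c['dist']=np.array(c['dist'],float); c['C']=-c['R'].T@c['t']; return c
def ray(c,uv):
    n=cv2.undistortPoints(np.array(uv,float).reshape(-1,1,2),c['K'],c['dist']).reshape(-1,2)
    return np.c_[n,np.ones(len(n))]@c['R']
def onz(c,uv,z):
    d=ray(c,uv); return c['C']+d*((z-c['C'][2])/d[:,2])[:,None]
def proj(c,p): return cv2.projectPoints(np.array(p,float).reshape(-1,1,3),c['R'],c['t'],c['K'],c['dist'])[0].reshape(-1,2)
def tri(c1,u1,c2,u2):
    a=ray(c1,[u1])[0];b=ray(c2,[u2])[0];a/=np.linalg.norm(a);b/=np.linalg.norm(b)
    s=np.linalg.lstsq(np.c_[a,-b],c2['C']-c1['C'],rcond=None)[0]
    p=c1['C']+a*s[0];q=c2['C']+b*s[1]; return (p+q)/2,np.linalg.norm(p-q)
E
python3 - <<'E'
from h import *
for n in('scene','top'):
    c=cam(n); cv2.imwrite(f'pics/{n}0.png',cv2.resize(c['frame'],(800,600),interpolation=cv2.INTER_CUBIC)); cv2.imwrite(f'pics/raw_{n}0.png',c['frame']);print(n,c['C'],c['R'][2],c['K'][0,0])
s=ctrl.observe();print(s, ctrl.grip_point_offset)
print(R.from_quat(s['tcp_rot']).as_matrix().round(3))
E
```

```text
pics
scene [ 1.62187071 -0.03676673  0.91305073] [-0.80677194  0.0589465  -0.58791525] 474.1730533810604
top [0.36447806 0.06164323 1.2377903 ] [ 0.15741306  0.01259775 -0.98745249] 378.7867952545724
{'time_s': 0.1, 'joints': array([-1.31080423,  0.62922771,  0.03843424,  1.518221  , -0.02698692,
        0.99628064, -0.01993095]), 'joint_velocities': array([-1.05475123e-03, -1.24423959e-03, -1.73516355e-05, -2.17825446e-03,
        2.91126836e-04,  1.70209259e-03,  1.43731024e-04]), 'effort': array([ 3.07568851e-03, -5.50804102e+01,  1.14729758e+00, -1.87120110e+01,
       -5.22459496e-02,  1.92095898e-02,  3.70243595e-05]), 'tool_pos': array([0.20782502, 0.61528247, 0.20467771]), 'tcp_rot': array([ 8.12396830e-01,  5.83104394e-01, -6.52314416e-04,  4.79426381e-04]), 'contact_force': array([ 0.50194473, -0.35537859,  1.33355844]), 'wrist_torque': array([-0.01143654, -0.01660217,  0.05213943]), 'finger_gap': 0.09389203288765834} -0.0188
[[ 0.32   0.947 -0.001]
 [ 0.947 -0.32  -0.002]
 [-0.002  0.    -1.   ]]
```

View pics/scene0.png

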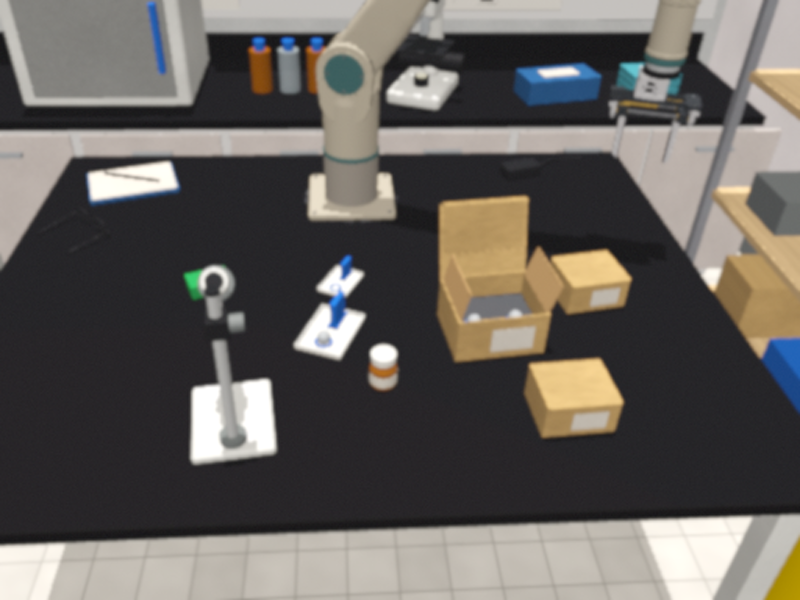

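View pics/top0.png

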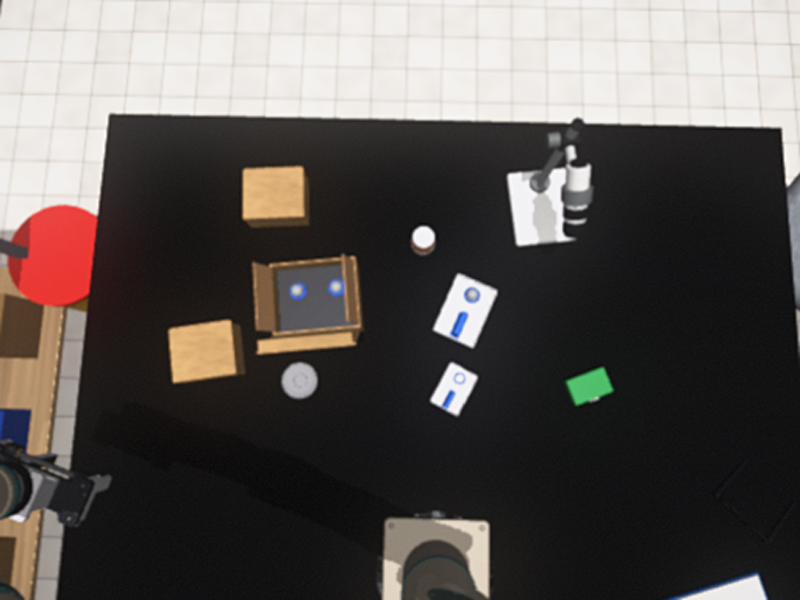

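Scene view: the open carton is at about (495,280), with closed look-alike cartons at (590,280) and (573,397). The trays are at (330,332), larger with the ball, and (340,280), smaller. The microscope is at (225,330–450), the jar at (383,367) and the slide box at (195,285).

Top view: the open carton is at (307,302) and its look-alikes at (275,195) and (205,350). The large tray is at (466,310), the small one at (454,389), the dish at (299,380) and the microscope head at (575,205).

The only open carton with flaps and foam is the one meant, and of the trays the larger one with the ball. I'll confirm both in an enlarged composite.

```bash
python3 - <<'E'
from h import *
S=cv2.imread('pics/raw_scene0.png');T=cv2.imread('pics/raw_top0.png')
def cr(I,x,y,w,h,W,H): return cv2.resize(I[y:y+h,x:x+w],(W,H),interpolation=cv2.INTER_CUBIC)
# scene carton 100x75 x4 ; top carton; top trays ; scene trays
a=cr(S,270,120,100,120,400,480)[:,:];b=cr(T,155,155,90,80,400,355)
out=np.zeros((600,800,3),np.uint8)
out[:480,:400]=a; out[:355,400:]=b
out[355:600,400:]=cr(T,265,170,80,49,400,245)
cv2.imwrite('pics/comp1.png',out)
c=cam('top');s=cam('scene')
for n,cc in(('top',c),('scene',s)):
    hsv=cv2.cvtColor(cc['frame'],cv2.COLOR_BGR2HSV)
    for nm,lo,hi in(('white',(0,0,150),(180,60,255)),('blue',(100,120,60),(130,255,255)),('green',(45,120,50),(80,255,255)),('dishgrey',(0,0,90),(180,60,255))):
        m=cv2.inRange(hsv,lo,hi)
        if nm!='white' and nm!='dishgrey': pass
        cs,_=cv2.findContours(m,cv2.RETR_EXTERNAL,cv2.CHAIN_APPROX_NONE)
        for k in cs:
            A=cv2.contourArea(k)
            if A<12: continue
            (x,y),wh,an=cv2.minAreaRect(k)
            if (n=='top' and 90<x<440 and 85<y<330) or (n=='scene' and 100<x<380 and 120<y<300):
                print(n,nm,round(x,1),round(y,1),A,np.round(cv2.boxPoints(((x,y),wh,an)),1).tolist())
E
```

```text
top white 191.5 243.0 331.5 [[181.0, 233.0], [202.0, 233.0], [202.0, 253.0], [181.0, 253.0]]
top white 290.3 248.4 471.0 [[274.6000061035156, 256.3999938964844], [288.1000061035156, 230.89999389648438], [306.1000061035156, 240.39999389648438], [292.6000061035156, 265.8999938964844]]
top white 190.0 185.0 28.0 [[187.0, 182.0], [193.0, 182.0], [193.0, 188.0], [187.0, 188.0]]
top white 215.0 183.0 26.0 [[211.0, 183.0], [215.0, 179.0], [219.0, 183.0], [215.0, 187.0]]
top white 297.4 198.2 1070.5 [[276.3999938964844, 210.6999969482422], [292.6000061035156, 174.1999969482422], [318.3999938964844, 185.8000030517578], [302.20001220703125, 222.1999969482422]]
top white 270.5 151.5 140.0 [[264.0, 145.0], [277.0, 145.0], [277.0, 158.0], [264.0, 158.0]]
top white 353.5 130.6 1498.5 [[323.79998779296875, 110.4000015258789], [376.6000061035156, 103.0999984741211], [383.20001220703125, 150.8000030517578], [330.3999938964844, 158.10000610351562]]
top white 365.5 97.5 34.0 [[363.0, 93.0], [368.0, 93.0], [368.0, 102.0], [363.0, 102.0]]
top blue 286.9 255.1 22.5 [[283.0, 258.79998779296875], [288.10000
[... 4572 characters left out ...]
y 150.5 205.5 102.0 [[145.0, 200.0], [156.0, 200.0], [156.0, 211.0], [145.0, 211.0]]
scene dishgrey 210.7 211.3 933.0 [[185.89999389648438, 221.5], [208.60000610351562, 184.60000610351562], [235.5, 201.1999969482422], [212.8000030517578, 238.0]]
scene dishgrey 317.0 196.3 522.5 [[294.6000061035156, 190.8000030517578], [337.70001220703125, 186.3000030517578], [339.29998779296875, 201.8000030517578], [296.20001220703125, 206.3000030517578]]
scene dishgrey 217.5 179.6 341.5 [[200.5, 183.89999389648438], [219.8000030517578, 162.10000610351562], [234.5, 175.3000030517578], [215.1999969482422, 197.0]]
scene dishgrey 138.0 186.5 518.5 [[127.0, 169.0], [149.0, 169.0], [149.0, 204.0], [127.0, 204.0]]
```

View pics/comp1.png

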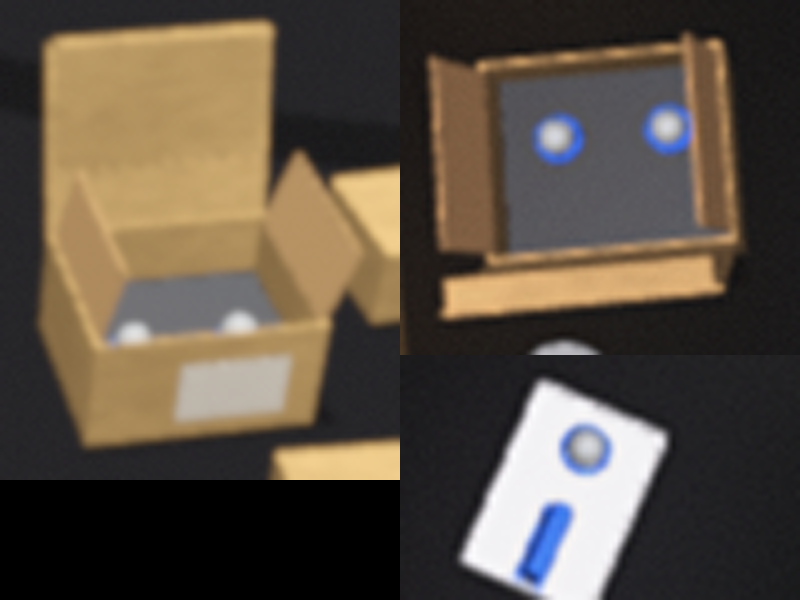

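Composite: upper left, the open carton has its front rim at (100,350) and (328,320) and its top flap standing behind. Upper right, the same carton seen from above has its rim corners at (478,65), (725,42), (738,235) and (488,258). Lower right, the large tray has its ball in the pocket at (586,447) and its blue grip at (545,540). Both are the things meant.

```bash
python3 - <<'E'
from h import *
c=cam('top');s=cam('scene')
f=lambda p:[(p[0]-400)/4.444+155,p[1]/4.4375+155]
g=lambda p:[p[0]/4+270,p[1]/4+120]
tc=[f(p) for p in((725,42),(478,65),(488,258),(738,235))] # +x-y, +x+y, -x+y, -x-y
P=onz(c,tc,.09);print('rim top',P.round(3),'sizes',[np.linalg.norm(P[i]-P[(i+1)%4]).round(3) for i in range(4)],P.mean(0))
Q=onz(s,[g((100,350)),g((328,320)),g((47,240))],.09);print('rim scene -y,+y, back-y',Q.round(3))
Q=onz(s,[g((85,445)),g((315,423))],0);print('bottom front',Q.round(3))
for n,a,b in(('L near',f((430,57)),g((300,150))),('L back?',f((440,250)),g((362,245)))): print(n,tri(c,a,s,b))
# flap free-edge corners: left +y flap: +x end / -x end ; right flap
print('left free +x',tri(c,f((430,57)),s,g((362,245))),'left free -x',tri(c,f((440,250)),s,g((300,150))))
print('right free +x',tri(c,f((688,35)),s,g((128,275))),'right -x',tri(c,f((705,225)),s,g((80,175))))
print('topflap +y',tri(c,f((443,300)),s,g((272,25))),'-y',tri(c,f((722,275)),s,g((45,38))))
def box(c,b,z): 
    p=onz(c,b,z);return p.round(3).tolist(),p.mean(0).round(4),[np.linalg.norm(p[i]-p[(i+1)%4]).round(3) for i in(0,1)]
print('tray top',box(c,[[276.0,210.9],[292.6,173.8],[319,185.6],[302.4,222.6]],.009))
print('tray scene',box(s,[[186.4,221.2],[208.6,185.1],[235,201.3],[212.7,237.4]],.009))
print('grip tri',tri(c,[293.4,207.2],s,[216.2,197.5]))
print('grip top plate',box(c,[[287.8,213.5],[294.1,198.8],[298.9,200.8],[292.6,215.6]],.055))
print('pocket',onz(c,[f((586,355+0))],.0)*0, onz(c,[[265+186/5,170+92/5]],.0167))
print('mic base top',box(c,[[322,98],[376.2,91.4],[383.7,151.5],[329.4,158.3]],.016))
print('mic base scene',box(s,[[122,296],[176,292],[173,244],[122,245]],.016))
print('lens ring scene',onz(s,[[137.5,181]],.198))
print('jar',onz(c,[[270.5,151.5]],.068),'dish',onz(c,[[191.2,243]],.01),'slide',onz(c,[[376.8,246.8]],.03),'small tray',onz(c,[[290.3,248.4]],.005))
E
```

```text
rim top [[0.612 0.171 0.09 ]
 [0.592 0.343 0.09 ]
 [0.457 0.327 0.09 ]
 [0.478 0.157 0.09 ]] sizes [np.float64(0.173), np.float64(0.135), np.float64(0.172), np.float64(0.136)] [0.53476613 0.2495209  0.09      ]
rim scene -y,+y, back-y [[0.616 0.179 0.09 ]
 [0.589 0.345 0.09 ]
 [0.486 0.158 0.09 ]]
bottom front [[0.614 0.176 0.   ]
 [0.596 0.347 0.   ]]
L near (array([0.56713424, 0.32527474, 0.22269245]), np.float64(0.029024430094132643))
L back? (array([0.46765109, 0.38613029, 0.06387667]), np.float64(0.036620622093800494))
left free +x (array([0.58417742, 0.35990308, 0.1518087 ]), np.float64(0.0004896335180174235)) left free -x (array([0.45714262, 0.34645412, 0.14731938]), np.float64(0.0013772320195273137))
right free +x (array([0.60491595, 0.19267414, 0.14552809]), np.float64(0.004165848586137525)) right -x (array([0.47867507, 0.17695976, 0.14277899]), np.float64(0.005246704693660122))
topflap +y (array([0.42012851, 0.32110328, 0.23271934]), np.float64(0.0026871373620111234)) -y (array([0.43900766, 0.15303304, 0.23534185]), np.float64(0.0008248984888884508))
tray top ([[0.48, 0.017
[... 596 characters left out ...]
4(0.051), np.float64(0.016)])
pocket [[0. 0. 0.]] [[ 0.5547037  -0.06646665  0.0167    ]]
mic base top ([[0.866, -0.131, 0.016], [0.895, -0.315, 0.016], [0.685, -0.335, 0.016], [0.658, -0.155, 0.016]], array([ 0.7759, -0.234 ,  0.016 ]), [np.float64(0.186), np.float64(0.21)])
mic base scene ([[0.846, -0.268, 0.016], [0.839, -0.139, 0.016], [0.67, -0.157, 0.016], [0.669, -0.294, 0.016]], array([ 0.7561, -0.2145,  0.016 ]), [np.float64(0.128), np.float64(0.17)])
lens ring scene [[ 0.62751439 -0.23730742  0.198     ]]
jar [[0.66259337 0.04038408 0.068     ]] dish [[0.36924551 0.28726404 0.01      ]] slide [[ 0.37295483 -0.30087046  0.03      ]] small tray [[ 0.36070573 -0.03123389  0.005     ]]
```

Measured:
- **Carton:** centre about (0.534, 0.2515), yaw about 6.6°. The rim measures 0.172 x 0.136, which fits the size given.
- **Flaps:** left about 1.86, right about 1.29, top about 1.81.
- **Tray:** centre about (0.5236, -0.052), yaw about -22.8°, 135 x 95 at the mask edge.

I'll start with the left flap, approaching from outside with the fingers shut.

>>> arm_command --commands '[[[-20,60,0],-8],[[-40,120,0],-16],[[-60,180,0],-25],[[-75,240,0],-25],[[-90,300,0],-25.3]]' --jaw 1

```text
time_s: 0.92
tool_pos: [0.4643, 0.4338, 0.2056]
tcp_rot: [0.665, 0.747, 0.0, -0.0]
contact_force: [0.1, 1.0, -0.0]
finger_gap: 0.0473
```

```bash
cat >> h.py <<'E'
psi=np.deg2rad(6.6);CC=np.array([.534,.2515])
def st():
    s=ctrl.observe();p=s['tool_pos'];M=R.from_quat(s['tcp_rot']).as_matrix()
    u=np.array([np.cos(psi),np.sin(psi)]);v=np.array([-u[1],u[0]]);d=p[:2]-CC
    print('t',round(s['time_s'],2),'p',np.round(p,4),'local mm',np.round([d@u*1e3,d@v*1e3,p[2]*1e3],1),'xang',np.rad2deg(np.arctan2(M[1,0],M[0,0])).round(2),'zdir',M[:,2].round(3),'F',s['contact_force'].round(1),'gap',round(s['finger_gap'],4))
    return s
E
python3 -c "
from h import *
st()"
```

```text
t 0.93 p [0.4643 0.4338 0.2056] local mm [-48.3 189.1 205.6] xang 96.64 zdir [ 0.  0. -1.] F [ 0.1  1.  -0. ] gap 0.0473
```

>>> arm_command --commands '[[[-15,30,40],0],[[-35,58,76],0],[[-54,58,76],0],[[-54,58,76],0]]'

```text
time_s: 1.42
tool_pos: [0.5266, 0.3866, 0.1303]
tcp_rot: [0.666, 0.746, -0.0, 0.0]
contact_force: [-0.2, 0.2, 0.8]
finger_gap: 0.0073
```

>>> arm_command --commands '[[[-37,0,-1],0],[[-49,0,0],0],[[-60,0,4],0],[[-70,0,11],0],[[-77,0,20],0]]'

```text
time_s: 2.05
tool_pos: [0.5354, 0.3117, 0.109]
tcp_rot: [0.665, 0.747, 0.0, -0.0]
contact_force: [-0.5, -0.1, 0.3]
finger_gap: 0.0006
```

>>> arm_command --commands '[[[-5,0,11],0],[[-7,0,18],0],[[-7,0,22],0],[[-7,0,23],0],[[-7,0,23],0]]'

```text
time_s: 2.68
tool_pos: [0.5362, 0.305, 0.0865]
tcp_rot: [0.665, 0.747, 0.0, -0.0]
contact_force: [-1.1, 0.5, -0.7]
finger_gap: 0.0003
```

```bash
python3 -c "
from h import *
st()"
```

```text
t 2.67 p [0.5362 0.305  0.0865] local mm [ 8.3 52.9 86.5] xang 96.65 zdir [ 0.  0. -1.] F [-1.1  0.5 -0.7] gap 0.0003
```

>>> arm_command --commands '[[[-4,0,2],0],[[-4,0,3],0],[[-4,0,3],0]]'

```text
time_s: 3.05
tool_pos: [0.5365, 0.3048, 0.086]
tcp_rot: [0.664, 0.747, 0.003, -0.001]
contact_force: [-5.0, 3.9, 14.1]
finger_gap: 0.0007
```

```bash
python3 - <<'E'
from h import *
st()
c=cam('top');s=cam('scene')
def cr(I,x,y,w,h,W,H): return cv2.resize(I[y:y+h,x:x+w],(W,H),interpolation=cv2.INTER_CUBIC)
out=np.zeros((600,800,3),np.uint8)
out[:300,:400]=cr(s['frame'],270,120,100,75,400,300);out[300:,:400]=cr(s['frame'],270,170,100,75,400,300)
out[:300,400:]=cr(c['frame'],310,75,90,90,400,300) if 0 else cr(c['frame'],310,80,120,90,400,300)
out[300:,400:]=cr(s['frame'],100,155,100,75,400,300) if 0 else cr(s['frame'],85,160,200,150,400,300)
cv2.imwrite('pics/comp2.png',out)
E
```

```text
t 3.05 p [0.5365 0.3048 0.086 ] local mm [ 8.6 52.7 86. ] xang 96.73 zdir [ 0.002  0.006 -1.   ] F [-5.   3.9 14.1] gap 0.0007
```

View pics/comp2.png

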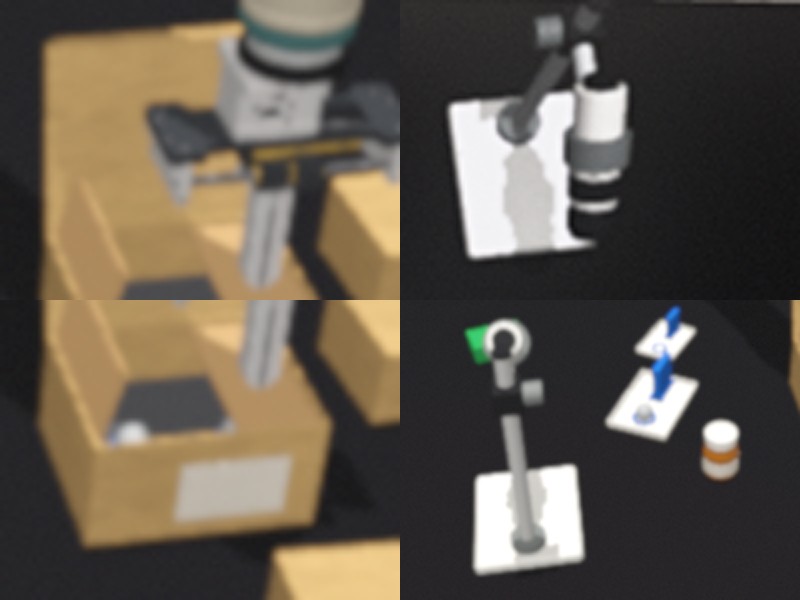

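The left flap lies flat: 14 N reaction at z 86 mm, and the picture shows it level. In the crops, the microscope base corners are at (475,572), (583,560), (576,467) and (475,480) lower right, and at (450,105) and (470,258) upper right. Next is the right flap.

>>> arm_command --commands '[[[0,0,-60],0],[[-10,0,-120],0],[[-60,0,-125],0],[[-115,0,-125],0],[[-168,0,-125],0]]'

```text
time_s: 3.78
tool_pos: [0.5563, 0.1323, 0.2089]
tcp_rot: [0.665, 0.747, 0.001, 0.0]
contact_force: [0.3, 0.1, 0.4]
finger_gap: 0.0004
```

```bash
python3 - <<'E'
from h import *
st()
c=cam('top');s=cam('scene')
p=onz(s,[(122.5,296),(176.5,290),(173,243.5),(122.5,250)],.016);print('scene base',p.round(3).tolist(),p.mean(0),[np.linalg.norm(p[i]-p[(i+1)%4]).round(3) for i in range(4)])
p=onz(c,[(325,111.5),(331,157.4),(369.1,152.9)],.016);print('top base',p.round(3).tolist())
for nm,cc,b in(('top',c,(320,80,390,165)),('scene',s,(110,200,190,300))):
    x0,y0,x1,y1=b;hsv=cv2.cvtColor(cc['frame'],cv2.COLOR_BGR2HSV)[y0:y1,x0:x1]
    m=cv2.inRange(hsv,(0,0,110),(180,70,255));k=max(cv2.findContours(m,cv2.RETR_EXTERNAL,cv2.CHAIN_APPROX_NONE)[0],key=cv2.contourArea)
    h=cv2.approxPolyDP(cv2.convexHull(k),2.5,True).reshape(-1,2)+[x0,y0];print(nm,h.tolist(),onz(cc,h,.016).round(3).tolist())
E
```

```text
t 3.77 p [0.5563 0.1323 0.2089] local mm [   8.5 -121.   208.9] xang 96.66 zdir [ 0.001  0.    -1.   ] F [0.3 0.1 0.4] gap 0.0004
scene base [[0.846, -0.267, 0.016], [0.833, -0.139, 0.016], [0.668, -0.157, 0.016], [0.688, -0.29, 0.016]] [ 0.75887782 -0.21301775  0.016     ] [np.float64(0.129), np.float64(0.166), np.float64(0.134), np.float64(0.159)]
top base [[0.819, -0.141, 0.016], [0.661, -0.161, 0.016], [0.679, -0.286, 0.016]]
top [[366, 93], [377, 105], [375, 132], [366, 153], [330, 156], [324, 112]] [[0.888, -0.28, 0.016], [0.846, -0.316, 0.016], [0.751, -0.308, 0.016], [0.679, -0.276, 0.016], [0.665, -0.157, 0.016], [0.817, -0.138, 0.016]]
scene [[143, 218], [173, 244], [176, 289], [123, 296], [122, 250], [136, 219]] [[0.558, -0.25, 0.016], [0.67, -0.157, 0.016], [0.83, -0.14, 0.016], [0.846, -0.265, 0.016], [0.688, -0.291, 0.016], [0.562, -0.27, 0.016]]
```

>>> arm_command --commands '[[[0,0,45],0],[[4,0,79],0],[[30,0,79],0],[[46,0,83],0],[[56,0,90],0]]'

```text
time_s: 4.5
tool_pos: [0.5498, 0.1911, 0.1187]
tcp_rot: [0.664, 0.747, 0.001, 0.0]
contact_force: [0.7, -0.1, 0.2]
finger_gap: 0.0007
```

>>> arm_command --commands '[[[7,0,9],0],[[12,0,20],0],[[14,0,31],0],[[14,0,35],0],[[14,0,35],0]]'

```text
time_s: 5.12
tool_pos: [0.5483, 0.2034, 0.0857]
tcp_rot: [0.665, 0.747, 0.0, 0.0]
contact_force: [-5.3, -0.9, 20.8]
finger_gap: 0.0005
```

```bash
python3 -c "
from h import *
st()"
```

```text
t 5.12 p [0.5483 0.2034 0.0857] local mm [  8.7 -49.4  85.7] xang 96.59 zdir [ 0.001  0.    -1.   ] F [-5.3 -0.9 20.8] gap 0.0005
```

>>> arm_command --commands '[[[0,0,-60],0],[[10,0,-120],0],[[25,-10,-178],0],[[40,-40,-205],0],[[49,-90,-205],0]]'

```text
time_s: 5.75
tool_pos: [0.4541, 0.2427, 0.2901]
tcp_rot: [0.666, 0.746, 0.003, 0.001]
contact_force: [-0.9, 0.5, -0.1]
finger_gap: 0.0001
```

>>> arm_command --commands '[[[0,-30,0],0],[[0,-55,0],0],[[0,-57,30],0],[[0,-57,75],0],[[0,-57,98],0]]'

```text
time_s: 6.38
tool_pos: [0.3952, 0.2338, 0.1883]
tcp_rot: [0.665, 0.747, -0.002, -0.0]
contact_force: [-0.1, 0.8, 0.3]
finger_gap: 0.0008
```

```bash
python3 -c "
from h import *
st()"
```

```text
t 6.38 p [0.3952 0.2338 0.1883] local mm [-139.9   -1.7  188.3] xang 96.59 zdir [-0.003 -0.002 -1.   ] F [-0.1  0.8  0.3] gap 0.0008
```

>>> arm_command --commands '[[[0,40,-6],0],[[0,60,-12],0],[[0,88,-9],0],[[0,115,2],0],[[0,138,19],0]]'

```text
time_s: 7.0
tool_pos: [0.5346, 0.2505, 0.1708]
tcp_rot: [0.665, 0.746, 0.0, 0.0]
contact_force: [-1.1, 0.5, -0.4]
finger_gap: 0.0005
```

>>> arm_command --commands '[[[0,18,22],0],[[0,30,49],0],[[0,33,64],0],[[0,34,77],0],[[0,34,78],0]]'

```text
time_s: 7.62
tool_pos: [0.5669, 0.2547, 0.0934]
tcp_rot: [0.665, 0.747, -0.0, -0.0]
contact_force: [0.9, 0.7, 0.5]
finger_gap: 0.0003
```

```bash
python3 -c "
from h import *
st()"
```

```text
t 7.62 p [0.5669 0.2547 0.0934] local mm [33.1 -0.6 93.4] xang 96.63 zdir [-0. -0. -1.] F [0.9 0.7 0.5] gap 0.0003
```

>>> arm_command --commands '[[[0,0,2],0],[[0,0,3],0],[[0,0,4],0],[[0,0,4],0]]'

```text
time_s: 8.12
tool_pos: [0.5671, 0.2549, 0.0928]
tcp_rot: [0.665, 0.747, 0.0, 0.0]
contact_force: [-4.8, -2.1, 18.9]
finger_gap: 0.0002
```

```bash
python3 -c "
from h import *
st()"
```

```text
t 8.12 p [0.5671 0.2549 0.0928] local mm [33.2 -0.4 92.8] xang 96.63 zdir [ 0.001  0.    -1.   ] F [-4.8 -2.1 18.9] gap 0.0002
```

>>> arm_command --commands '[[[0,0,-50],0],[[-45,-17,-80],8],[[-90,-35,-80],16],[[-140,-54,-80],24],[[-190,-73,-80],29.4]]' --jaw 0

```text
time_s: 8.75
tool_pos: [0.516, 0.0565, 0.1701]
tcp_rot: [0.834, 0.552, 0.001, 0.0]
contact_force: [0.7, 0.3, -1.0]
finger_gap: 0.0455
```

```bash
python3 - <<'E'
from h import *
s0=st();p=s0['tool_pos'];M=R.from_quat(s0['tcp_rot']).as_matrix()
print('shift to above grip mm',(M.T@(np.array([.491,-.038,.15])-p)*1e3).round(1))
c=cam('top');s=cam('scene')
def cr(I,x,y,w,h,W,H): return cv2.resize(I[y:y+h,x:x+w],(W,H),interpolation=cv2.INTER_CUBIC)
out=np.zeros((600,800,3),np.uint8)
out[:300,:400]=cr(s['frame'],270,150,120,90,400,300)
out[300:,:400]=cr(c['frame'],150,150,120,90,400,300)
out[:300,400:]=cr(c['frame'],340,110,60,45,400,300)
out[300:,400:]=cr(s['frame'],115,160,60,45,400,300)
cv2.imwrite('pics/comp3.png',out)
# grip measurement again in scene: blue top edge
E
```

```text
t 8.75 p [0.516  0.0565 0.1701] local mm [ -40.3 -191.6  170.1] xang 67.07 zdir [ 0.001  0.    -1.   ] F [ 0.7  0.3 -1. ] gap 0.0455
shift to above grip mm [-96.8  13.8  20. ]
```

View pics/comp3.png

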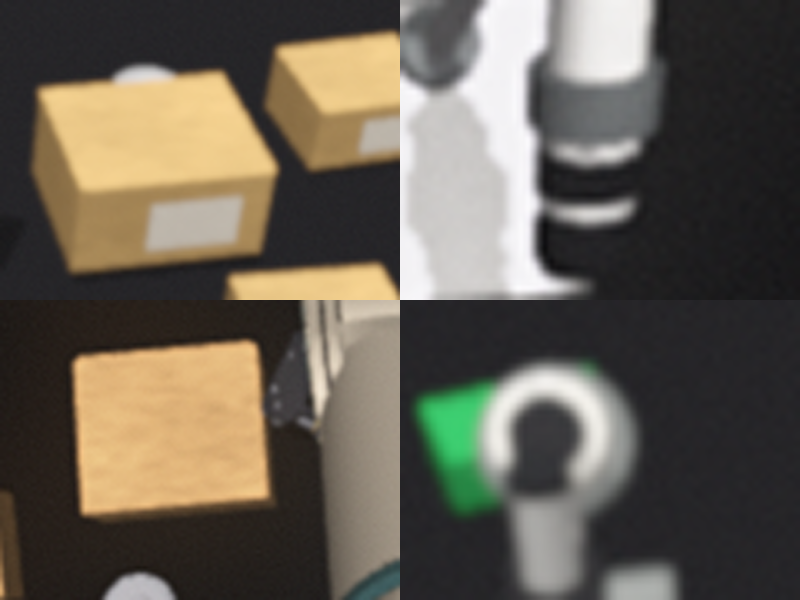

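The carton is shut: the top flap lies level in both views, and its lip is down at the front edge (75–275,190). In the lower right crop the microscope tube is seen from behind, almost along its axis, centred at (548,438). In the upper right crop its centreline runs from (603,30) to (588,210). I'll cross-check the focus point against these.

```bash
python3 - <<'E'
from h import *
c=cam('top');s=cam('scene')
def ax(o,yaw,S):
    u=np.array([np.cos(yaw),np.sin(yaw)]);return [np.r_[o+u*(.069+.766*t),.198+.643*t] for t in S]
S=[0,.03,.07,.1,.138]
o=np.array([.5754,-.237])
for y in(6,7.2,8.5):
    print(y,'top',proj(c,ax(o,np.deg2rad(y),S)).round(1).tolist(),'scene',proj(s,ax(o,np.deg2rad(y),S)).round(1).tolist())
print('back end via scene at z .287',onz(s,[[137.2,180.7]],.287),'z.198',onz(s,[[137.2,180.7]],.198))
print('top rays at z .198,.22,.26', onz(c,[[368.2,150]],.198),onz(c,[[368.2,141.5]],.232),onz(c,[[370.4,114.5]],.287))
print('cam dirs',ray(s,[[137.2,180.7]]))
# pillar foot (raw) on base z .016
print('pillar foot top',onz(c,[[310+118/3.333,80+124/3.333]],.03),'scene',onz(s,[[85+127/2,160+242/2]],.03))
E
```

```text
6 top [[367.3, 148.8], [368.2, 139.0], [369.4, 125.5], [370.4, 115.1], [371.6, 101.3]] scene [[139.7, 184.8], [138.7, 184.0], [137.3, 182.8], [136.2, 181.8], [134.7, 180.6]]
7.2 top [[366.8, 148.9], [367.5, 139.1], [368.5, 125.6], [369.2, 115.2], [370.2, 101.5]] scene [[140.3, 184.7], [139.5, 183.9], [138.4, 182.7], [137.6, 181.7], [136.4, 180.5]]
8.5 top [[366.2, 148.9], [366.8, 139.2], [367.5, 125.7], [368.0, 115.3], [368.8, 101.6]] scene [[140.9, 184.7], [140.4, 183.8], [139.6, 182.6], [139.0, 181.6], [138.2, 180.3]]
back end via scene at z .287 [[ 0.75010841 -0.21315125  0.287     ]] z.198 [[ 0.62617781 -0.23822625  0.198     ]]
top rays at z .198,.22,.26 [[ 0.64065977 -0.23226149  0.198     ]] [[ 0.65555546 -0.22310982  0.232     ]] [[ 0.71274864 -0.21469396  0.287     ]]
cam dirs [[-0.82165693 -0.16624665 -0.59006787]]
pillar foot top [[ 0.79547487 -0.2063567   0.03      ]] scene [[ 0.81368102 -0.20677194  0.03      ]]
```

>>> arm_command --commands '[[[-30,5,0],0],[[-65,10,0],0],[[-97,14,10],0.1],[[-97,14,20],0.1],[[-97,14,20],0.1]]'

```text
time_s: 9.57
tool_pos: [0.4922, -0.035, 0.1489]
tcp_rot: [0.832, 0.554, 0.0, -0.001]
contact_force: [-0.6, 0.3, -0.0]
finger_gap: 0.047
```

The microscope fit agrees within 2–3 mm across both views, and the pillar foot check agrees too. The focus point is about (0.575, -0.237, 0.140). Going down onto the grip.

>>> arm_command --commands '[[[-2,0,40],0],[[-3,0,80],0],[[-3,0,105],0],[[-3,0,126],0],[[-3,0,126],0]]'

```text
time_s: 10.2
tool_pos: [0.4905, -0.0377, 0.0224]
tcp_rot: [0.832, 0.554, -0.001, -0.001]
contact_force: [0.2, -0.4, 0.8]
finger_gap: 0.0466
```

```bash
python3 - <<'E'
from h import *
st()
c=cam('top');s=cam('scene')
def cr(I,x,y,w,h,W,H): return cv2.resize(I[y:y+h,x:x+w],(W,H),interpolation=cv2.INTER_CUBIC)
out=np.zeros((300,800,3),np.uint8)
out[:,:400]=cr(s['frame'],165,150,100,75,400,300) if 0 else cr(s['frame'],150,150,120,90,400,300)
out[:,400:]=cr(c['frame'],250,165,80,60,400,300)
cv2.imwrite('pics/comp4.png',out)
E
```

```text
t 10.2 p [ 0.4905 -0.0377  0.0224] local mm [ -76.4 -282.3   22.4] xang 67.31 zdir [-0.002  0.001 -1.   ] F [ 0.2 -0.4  0.8] gap 0.0466
```

View pics/comp4.png

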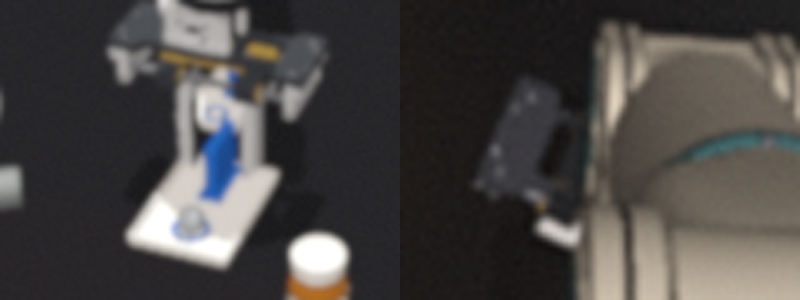

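The fingers straddle the blue plate, at (185,120) and (255,120) with the plate at (220,160) between them. The ball is in its pocket at (190,220). Closing the jaws.

>>> arm_command --commands '[[[0,0,0],0],[[0,0,0],0],[[0,0,0],0],[[0,0,0],0],[[0,0,0],0]]' --jaw 1

```text
time_s: 10.92
tool_pos: [0.491, -0.0398, 0.0237]
tcp_rot: [0.833, 0.553, 0.0, 0.0]
contact_force: [0.0, 0.2, 5.1]
finger_gap: 0.0116
```

>>> arm_command --commands '[[[0,0,-2],0],[[0,0,-6],0],[[0,0,-12],0],[[0,0,-18],0],[[0,0,-22],0]]'

```text
time_s: 11.55
tool_pos: [0.491, -0.0399, 0.046]
tcp_rot: [0.833, 0.553, 0.0, 0.0]
contact_force: [-0.9, -0.2, -2.6]
finger_gap: 0.012
```

```bash
python3 - <<'E'
from h import *
s=st(); print(s['wrist_torque'])
p=s['tool_pos'];M=R.from_quat(s['tcp_rot']).as_matrix()
print('to height', (M.T@(np.array([.5056,-.2458,.1463])-p)*1e3).round(1))
E
```

```text
t 11.55 p [ 0.491  -0.0399  0.046 ] local mm [ -76.2 -284.5   46. ] xang 67.13 zdir [ 0.001 -0.    -1.   ] F [-0.9 -0.2 -2.6] gap 0.012
[-0.01683584  0.12734368 -0.01532104]
to height [-184.    93.6 -100.3]
```

>>> arm_command --commands '[[[0,0,-8],0],[[-3,2,-24],0],[[-12,6,-44],-2],[[-28,14,-66],-5],[[-50,25,-84],-9]]'

```text
time_s: 12.18
tool_pos: [0.4945, -0.0956, 0.1306]
tcp_rot: [0.786, 0.618, 0.0, 0.0]
contact_force: [0.2, 0.6, -3.5]
finger_gap: 0.0115
```

>>> arm_command --commands '[[[-27,12,-10],-4],[[-54,25,-15],-8],[[-80,37,-16],-12],[[-98,46,-16],-15],[[-108,50,-16],-17]]'

```text
time_s: 12.8
tool_pos: [0.5167, -0.2142, 0.1457]
tcp_rot: [0.688, 0.726, -0.0, 0.0]
contact_force: [-0.4, 0.7, -2.3]
finger_gap: 0.012
```

```bash
python3 - <<'E'
from h import *
s=st()
p=s['tool_pos'];M=R.from_quat(s['tcp_rot']).as_matrix()
print('to go', (M.T@(np.array([.5056,-.2458,.1463])-p)*1e3).round(1))
E
```

```text
t 12.8 p [ 0.5167 -0.2142  0.1457] local mm [ -70.7 -460.6  145.7] xang 93.1 zdir [-0.    -0.001 -1.   ] F [-0.4  0.7 -2.3] gap 0.012
to go [-31.  -12.8  -0.6]
```

>>> arm_command --commands '[[[-7,-3,0],-1],[[-16,-7,0],-2],[[-24,-10,-1],-3.5],[[-29,-12,-1],-4],[[-31,-13,-1],-4]]'

```text
time_s: 13.42
tool_pos: [0.5056, -0.2445, 0.1465]
tcp_rot: [0.662, 0.75, 0.0, -0.0]
contact_force: [0.7, -0.3, -3.2]
finger_gap: 0.0117
```

>>> arm_command --commands '[[[0,0,0],0],[[0,0,0],0],[[0,0,0],0],[[0,0,0],0]]'

```text
time_s: 13.92
tool_pos: [0.5059, -0.244, 0.1464]
tcp_rot: [0.662, 0.75, 0.0, -0.0]
contact_force: [0.3, -0.9, -2.8]
finger_gap: 0.0118
```

```bash
python3 - <<'E'
from h import *
s0=st()
c=cam('top');s=cam('scene')
F=[.575,-.237,.140];print('focus proj top',proj(c,F),'scene',proj(s,F))
def cr(I,x,y,w,h,W,H): return cv2.resize(I[y:y+h,x:x+w],(W,H),interpolation=cv2.INTER_CUBIC)
out=np.zeros((600,800,3),np.uint8)
out[:300,:400]=cr(s['frame'],90,150,120,90,400,300)
out[:300,400:]=cr(c['frame'],330,130,80,60,400,300)
out[300:,:400]=cr(c['frame'],230,80,200,150,400,300)
out[300:,400:]=cr(s['frame'],110,140,80,60,400,300)
cv2.imwrite('pics/comp5.png',out)
E
```

```text
t 13.93 p [ 0.5059 -0.244   0.1464] local mm [ -84.9 -488.9  146.4] xang 97.15 zdir [-0.  0. -1.] F [ 0.3 -0.9 -2.8] gap 0.0118
focus proj top [[364.75285777 176.7022526 ]] scene [[142.41092596 186.96500053]]
```

View pics/comp5.png

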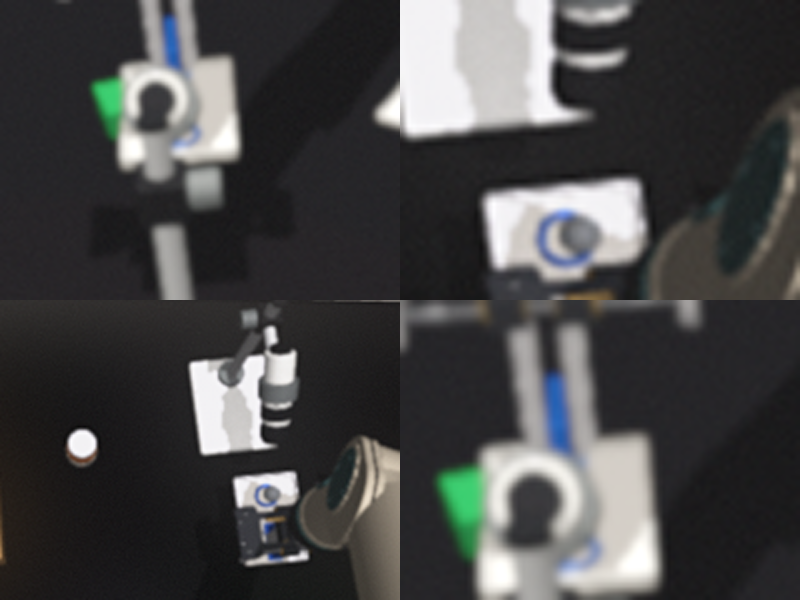

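The ball sits in its ring, at (580,237) in the upper right crop, resting towards the -y side of the pocket. It reads about 2–3 mm from the focus point. I'll nudge it slowly and re-measure.

>>> arm_command --commands '[[[0.5,0.5,0],0],[[1,1,-0.5],0],[[2,1.5,-0.5],0],[[2.5,2,-0.5],0],[[2.5,2,-0.5],0]]'

```text
time_s: 14.65
tool_pos: [0.5075, -0.2413, 0.1469]
tcp_rot: [0.662, 0.75, 0.0, -0.0]
contact_force: [0.2, 0.8, -2.0]
finger_gap: 0.012
```

>>> arm_command --commands '[[[0,0,0],0],[[0,0,0],0],[[0,0,0],0],[[0,0,0],0],[[0,0,0],0]]'

```text
time_s: 15.28
tool_pos: [0.5074, -0.2414, 0.1469]
tcp_rot: [0.662, 0.75, -0.0, -0.0]
contact_force: [0.8, -0.1, -2.5]
finger_gap: 0.0117
```

```bash
python3 - <<'E'
from h import *
st();c=cam('top');s=cam('scene')
print('focus top',proj(c,[.575,-.2375,.140]))
x0,y0=345,160;I=cv2.resize(c['frame'][y0:y0+28,x0:x0+40],None,fx=8,fy=8,interpolation=cv2.INTER_CUBIC)
print(cv2.HoughCircles(cv2.medianBlur(cv2.cvtColor(I,cv2.COLOR_BGR2GRAY),9),cv2.HOUGH_GRADIENT,1.5,60,param1=80,param2=15,minRadius=22,maxRadius=45))
h=cv2.cvtColor(I,cv2.COLOR_BGR2HSV)
b=cv2.inRange(h,(95,90,60),(130,255,255))
k=np.vstack([q for q in cv2.findContours(b,cv2.RETR_EXTERNAL,cv2.CHAIN_APPROX_NONE)[0] if cv2.contourArea(q)>40])
(cx,cy),r=cv2.minEnclosingCircle(k);rr=[(cx+.5)/8+x0-.5,(cy+.5)/8+y0-.5];print('ring px',rr,r/8,'-> at floor+3',onz(c,[rr],.1305))
cv2.imwrite('pics/comp6.png',np.hstack([I,cv2.resize(s['frame'][160:195,125:165],(320,280),interpolation=cv2.INTER_CUBIC)]))
E
```

```text
t 15.28 p [ 0.5074 -0.2414  0.1469] local mm [ -83.1 -486.6  146.9] xang 97.13 zdir [-0.  0. -1.] F [ 0.8 -0.1 -2.5] gap 0.0117
focus top [[364.92325758 176.70650062]]
[[[224.25 132.75  44.05]
  [132.75 135.75  44.05]
  [228.75  68.25  32.35]
  [ 41.25  83.25  32.35]
  [ 41.25 150.75  30.1 ]
  [ 65.25 212.25  38.65]
  [203.25 209.25  37.3 ]
  [141.75  18.75  40.75]
  [293.25  83.25  34.  ]]]
ring px [361.875, 176.8125] 5.642000675201416 -> at floor+3 [[ 0.57627259 -0.23105742  0.1305    ]]Traceback (most recent call last):
  File "<stdin>", line 10, in <module>
    return _nx.concatenate(arrs, 1, dtype=dtype, casting=casting)
           ~~~~~~~~~~~~~~~^^^^^^^^^^^^^^^^^^^^^^^^^^^^^^^^^^^^^^^
ValueError: all the input array dimensions except for the concatenation axis must match exactly, but along dimension 0, the array at index 0 has size 224 and the array at index 1 has size 280
```

```bash
python3 - <<'E'
from h import *
c=cam('top');s=cam('scene')
I=cv2.resize(c['frame'][155:190,345:385],(400,350),interpolation=cv2.INTER_CUBIC)
cv2.imwrite('pics/comp6.png',np.hstack([I,cv2.resize(s['frame'][165:200,125:165],(400,350),interpolation=cv2.INTER_CUBIC)]))
E
```

```text
(no output)
```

View pics/comp6.png

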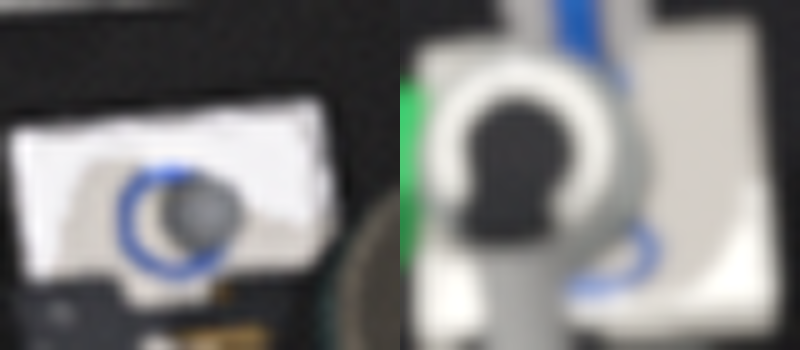

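Ball at (202,215) in the left crop, raw about (364.8,176.0), against the focus projection (364.9,176.7). It is inside the ring, on the -y side. Last is a level check by triangulating the front tray corners.

```bash
python3 - <<'E'
from h import *
c=cam('top');s=cam('scene')
print('+x+y',tri(c,(345.8,167.8),s,(162,198)),'+x-y',tri(c,(376.8,164.5),s,(126,198)))
print('ball',onz(c,[[364.8,176.0]],.1395))
st()
print('jar',end=' ')
for nm,b,lo,hi,z in(('jar',(255,135,290,170),(0,0,150),(180,60,255),.068),('slide',(350,225,400,265),(45,120,50),(80,255,255),.03),('dish',(175,228,208,258),(0,0,90),(180,60,255),.01)):
    x0,y0,x1,y1=b;m=cv2.inRange(cv2.cvtColor(c['frame'],cv2.COLOR_BGR2HSV)[y0:y1,x0:x1],lo,hi);x,y=np.argwhere(m>0).mean(0)[::-1] if m.any() else (0,0);print(nm,m.sum()//255,onz(c,[[x+x0,y+y0]],z).round(3))
E
```

```text
+x+y (array([ 0.60388089, -0.18431988,  0.12334946]), np.float64(0.0019112324958083932)) +x-y (array([ 0.614111  , -0.27572021,  0.13345021]), np.float64(0.001022114456382102))
ball [[ 0.57720211 -0.23731124  0.1395    ]]
t 15.57 p [ 0.5074 -0.2415  0.147 ] local mm [ -83.  -486.6  147. ] xang 97.13 zdir [ 0.  0. -1.] F [ 0.3 -0.6 -1.9] gap 0.0119
jar jar 160 [[0.663 0.04  0.068]]
slide 499 [[ 0.374 -0.3    0.03 ]]
dish 423 [[0.369 0.287 0.01 ]]
```

```bash
python3 - <<'E'
from h import *
c=cam('top');s=cam('scene')
y=np.deg2rad(7.13);u=np.array([np.cos(y),np.sin(y)]);v=np.array([-u[1],u[0]])
g=np.array([.5074,-.2415]);P=[np.r_[g+u*(.035+a)+v*b,.1325] for a in(.065,) for b in(.045,-.045)]
print('expected +x+y,+x-y top',proj(c,P).round(1),'scene',proj(s,P).round(1))
h=cv2.cvtColor(s['frame'],cv2.COLOR_BGR2GRAY)
for col in(132,136,140,152,156,160): 
    z=h[185:212,col].astype(int);d=-np.diff(z);i=d.argmax();print(col,185+i+.5,d[i],end=' | ')
E
```

```text
expected +x+y,+x-y top [[346.2 168.1]
 [376.2 165.2]] scene [[161.4 194.6]
 [127.1 197.9]]
132 198.5 51 | 136 203.5 41 | 140 202.5 28 | 152 197.5 36 | 156 198.5 49 | 160 197.5 55 |
```

```bash
python3 - <<'E'
from h import *
s=cam('scene');c=cam('top')
h=cv2.cvtColor(s['frame'],cv2.COLOR_BGR2GRAY)
for col in(128,130,132,134,158,160): print(col,h[190:208,col].tolist())
I=s['frame'][170:210,115:175]
I=cv2.resize(I,(800,533),interpolation=cv2.INTER_CUBIC)
y=np.deg2rad(7.13);u=np.array([np.cos(y),np.sin(y)]);v=np.array([-u[1],u[0]]);g=np.array([.5074,-.2415])
for z in(.1325,.1235):
    q=proj(s,[np.r_[g+u*.1+v*b,z] for b in(.045,-.045)]);a=((q-[115,170]+.5)*13.33).astype(int)
    cv2.line(I,tuple(map(int,a[0])),tuple(map(int,a[1])),(0,0,255),1)
cv2.imwrite('pics/comp7.png',I)
E
```

```text
128 [212, 229, 237, 240, 241, 243, 241, 230, 209, 180, 143, 93, 50, 37, 38, 38, 36, 37]
130 [196, 229, 248, 254, 255, 255, 254, 237, 202, 160, 120, 78, 49, 43, 42, 44, 42, 39]
132 [154, 191, 214, 225, 233, 239, 235, 213, 168, 116, 90, 80, 68, 60, 53, 53, 53, 47]
134 [135, 161, 170, 173, 174, 178, 177, 172, 164, 159, 155, 151, 138, 111, 74, 55, 53, 47]
158 [254, 255, 255, 255, 248, 225, 197, 160, 106, 50, 28, 25, 27, 26, 26, 27, 27, 29]
160 [245, 245, 248, 248, 239, 217, 189, 153, 97, 45, 26, 24, 27, 26, 27, 26, 27, 27]
```

View pics/comp7.png

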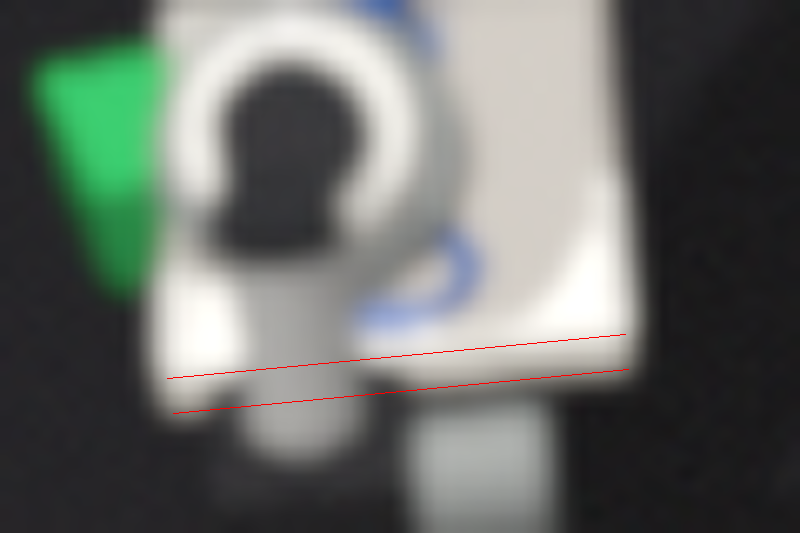

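The tray's front face fits the level prediction: the red lines follow its top and bottom edges from (170,378)/(175,413) to (627,335)/(630,370). So the earlier 10 mm corner difference was pixel noise. Handing in.

```bash
python3 -c "
from h import *
print(job.sign_off());st()"
```

```text
the job is handed in; nothing more can be done
None
the job is handed in; nothing more can be done
```

I closed the carton and handed the job in with the arm still holding the tray level and still in front of the microscope. It took about 16 s of robot time; no verdict was reported.

- **Carton:** I folded the left dust flap flat, then the right, then the top flap over them. Each met a firm stop of 14–21 N at the right height. In the pictures, the left flap and the closed top flap lie level; the right flap I judged by its stop alone.
- **Tray:** I gripped it by the blue plate; the finger gap reads about 12 mm, matching the plate. The tool points straight down.
- **Ball:** It is still inside the pocket ring, but about 4 mm off the pocket's centre, resting towards the -y rim. I measured it at (0.577, -0.237, 0.139–0.140). My estimate of the focus point is (0.575, -0.237, 0.140), so it is about 2 mm off. The focus point itself is only good to about 2–3 mm, because the two views put the tube's axis about 2 mm to either side of it.
- **Bystanders:** The jar, slide box and dish are where they started, within 1 mm.
- **Check that disagreed:** A rough triangulation of two tray corners suggested a 10 mm height difference. The front edge drawn over the picture matched a level tray instead, so I put that reading down to pixel noise.

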